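Show where the red capsule is kept

ROBOT

A 7-joint arm with a two-finger parallel gripper is mounted at the origin on a cart in front of the work surface, level with it; the furniture and walls round the work are solid. World frame = base frame: x ahead of the robot, y to its left, z up, the work surface at z = 0. Lengths are in m, angles in rad, forces in N, time in s.
With the tool pointing down it reaches from about 0.4 to 0.85 m from the base axis. Payload 10.4 kg.
Tool frame: the origin (TCP) lies between the finger pads, 19 mm behind the fingertips; this is the grasp point; z points along the fingers, y is the line along which they close (so a half turn about z gives the same grasp; the last joint's range is limited). The gripper opens to 85 mm and grips with 20 to 120 N. Pads are 22 mm wide; open, the fingers measure 114 mm over their backs; the gripper's body (76 mm by 85 mm) begins 54 mm behind the grasp point. The pads swing forward as they close: fully open they stand 13 mm farther back than shut.
Start: joints at [1.277, 0.332, -0.065, 1.46, 0.022, 1.35, -0.088], TCP at [0.167, -0.602, 0.25] pointing down, gripper open.
Joint ranges: [-2.6, 2.6], [-0.5, 2.12], [-1.47, 1.34], [0.16, 2.42], [-1.27, 4.41], [0.06, 2.06], [-2.6, 2.6]. Speed limits (rad/s): [2.22, 2.22, 2.79, 2.79, 3.14, 3.14, 3.14].

INTERFACE

Orientations are given as [roll, pitch, yaw] about the fixed x, y, z axes, in that order (R = Rz(yaw) Ry(pitch) Rx(roll)).
In Python, from cell import ctrl gives the robot as it stands.
- The arm moves only by the tool move_arm, never from a script. Its argument "series" is a list of rows, each an object with "rotation": the turn, a rotation vector about the tool's x, y, z in units of 5 degrees (1.0 is 5 degrees), a list of three; "translation": the shift along the tool's x, y, z in units of 40 mm (1.0 is 40 mm), a list of three; "gripper": the closure, from -1 (fully open) to 1 (shut), so that 0 is half open. A call has 1 to 20 rows; each row shifts and turns the commanded pose from where the row before left it, along the tool's axes as they then stand; what a row does not reach is not made up. A row lasts 1/10 s, in which the tool goes at most 50 mm and 8.59 degrees, less where a joint would pass 70% of its speed; a pose out of reach is approached as far as the arm can. A call is refused whole if a number of a shift passes 1 or a number of a turn 1, either way. A call with a gripper value outside its range is refused whole. The fingers move at their own pace and stop on an object; the grip force is fixed at half the most. Time passes only in rows, so rows that do not move let the fingers close. It gives the time, the measured TCP pose, the force, the opening and the grip force at its end, in the units of the state.
- ctrl.observe(): the state, without advancing time (a new reading comes with each control period).
- ctrl.capture(name): name is "scene" or "top" or "wrist"; returns a dict with "img" (400x640x3 uint8, red, green, blue), "fx", "fy", "cx", "cy" (pixels), "R" (3x3) and "t" (3): a world point X has camera coordinates R X + t. Camera axes: x right, y down, z forward; pixel columns grow to the right and rows downward; lengths in m; the calibration is good to about 2 mm. A picture is of the moment at which its call begins. There is no depth.
- ctrl.finish_job(): hands the job in; it is judged then, once.
The state is a dict: "time": time; "qpos": joint angles; "dq": joint speeds; "tau": joint torques, N m; "tool_pos": TCP position; "tool_rot": TCP orientation; "ft_force": force on the tool from outside, world axes, zero at the start; "ft_torque": the same for the moment, N m; "finger_gap": opening from 0.0 (shut) to 1.0 (fully open); "grasp_force": force on a finger pad.
Only numpy, scipy, OpenCV 4.12 (cv2) and the standard library are available. Lean on these libraries where they do the work, as an engineer would, in place of code of your own. Each camera call takes 0.05 s, during which the arm holds its last target. There are 200 camera calls.

TASK

A new colleague asks where the decaf coffee is kept. With closed fingertips behind the brass pull, draw the oak capsule drawer all the way out; then, coming down from well above so that you point at no other, point at the one capsule with the red lid: keep the fingertips straight above the middle of its lid, 1 to 4 cm from it, for at least two seconds, and touch no capsule. Then push the drawer fully shut, leaving every capsule in its well and the cups, goblet, can and jigger where they stand.

Things in the scene. Friction and masses are not known exactly. Their poses are not given: they have to be found in the camera images.
- capsule_unit: oak coffee capsule unit fixed on the worktop, 160 deep (its x) x 204 wide (its y) x 84 mm high, with one drawer. Origin under its centre; its own -x points out of the front, roughly to the robot (its yaw varies), and its front face is at its x = -80 mm. Its top stays put when the drawer comes out
- drawer (a joint): drawer of the capsule unit: 0 m shut, 0.115 m all the way out against its stop. It slides along the unit's -x with about 1.5 N of friction and stays where it is left. Its fascia is 184 mm wide, from 10 to 76 mm above the worktop
- pull (a point): middle of the brass bar pull on the drawer front (moves with it), 46 mm above the worktop. The bar is 10 mm thick and 120 mm long, along the unit's y; its axis is 46 mm in front of the fascia. The gap between bar and fascia is 41 mm deep and 87 mm long, open above and below: closed fingertips can go down into it and draw the bar out, or push on the bar from the front
- capsule_red_lid (a point): centre of the foil lid of the only coffee capsule with a red lid: the one to point at. Capsules are 37 mm wide, 29 high, loose, lid up in the drawer's eight wells (two rows of four, 44 mm apart both ways, 38 and 82 mm behind the fascia's front), lids 54 mm above the worktop. They ride with the drawer; which well holds which varies. Hidden under the unit's top until the drawer is out
- capsule_gold_a_lid (a point): centre of the lid of a gold-lidded capsule in another well. Not to be touched
- capsule_gold_b_lid (a point): centre of the lid of a gold-lidded capsule in another well. Not to be touched
- capsule_blue_a_lid (a point): centre of the lid of a blue-lidded capsule in another well. Not to be touched
- capsule_blue_b_lid (a point): centre of the lid of a blue-lidded capsule in another well. Not to be touched
- capsule_green_a_lid (a point): centre of the lid of a green-lidded capsule in another well. Not to be touched
- capsule_green_b_lid (a point): centre of the lid of a green-lidded capsule in another well. Not to be touched
- capsule_silver_lid (a point): centre of the lid of a silver-lidded capsule in another well. Not to be touched
- cup_left: white espresso cup with a blue pattern, 62 mm wide, 50 high, standing on the left of the capsule unit's top; origin under it. Leave alone
- cup_right: the same kind of cup on the right of the capsule unit's top. Leave alone
- goblet: smoke-grey glass goblet, 69 mm wide, 116 high, standing on the worktop to the right; origin under its foot. Leave alone
- tonic_can: green and gold drinks can, 53 mm wide, 134 high, standing on the worktop to the left; origin under it. Leave alone
- jigger: brass double measuring cup, 41 mm wide, 85 high, standing on the worktop to the right; origin under it. Leave alone

How it is judged:
By the outcome, as a careful person would: the job done as asked, in the order asked, and still so for the second after the job is handed in, with the robot touching nothing.
It also fails if it takes over 61 s, if anything falls off the work surface, if the arm or the gripper's body presses on something with over 40 N, if the wrist force passes 120 N, or if a joint passes its speed limit or range.

## Working session

There is one attempt and no reset: what is moved stays moved. The work goes in short steps, Python scripts to look and compute and a tool call to move; the robot and the scene stay as the last step left them, time stands still between calls to the robot, and variables do not carry over. Pictures are saved under pics/ and viewed, at most 10 in all, crops included, and the job is handed in when it is done.

Besides the shell and the picture viewer there is one more tool, called after "Emit:" as name(argument=value, ...) on one line, values as JSON. move_arm: Moves the arm, as the interface text tells. Its arguments: {"type":"object","properties":{"series":{"type":"array"}},"required":["series"]}

```bash
mkdir -p pics; cat > h.py <<'E'
import numpy as np, cv2
from cell import ctrl
def snap(c,n):
    d=ctrl.capture(c); cv2.imwrite(f'pics/{n}.png',d['img'][:,:,::-1]); np.savez(f'pics/{n}.npz',**d); return d
def ray(d,u,v,z):
    R=np.array(d['R']);t=np.array(d['t']);c=-R.T@t
    r=R.T@np.array([(u-d['cx'])/d['fx'],(v-d['cy'])/d['fy'],1]); return c+r*(z-c[2])/r[2]
def proj(d,X):
    p=np.array(d['R'])@np.array(X)+np.array(d['t']); return p[0]/p[2]*d['fx']+d['cx'],p[1]/p[2]*d['fy']+d['cy']
E
python3 - <<'E'
from h import *
a=snap('scene','s0');b=snap('top','t0')
cv2.imwrite('pics/both.png',cv2.resize(np.vstack([a['img'],b['img']])[:,:,::-1],(480,600)))
for d in(a,b):print(-np.array(d['R']).T@np.array(d['t']),d['fx'])
s=ctrl.observe();print(s)
E
```

```text
[-0.38445007  0.92139458  0.76949794] 469.72924893717675
[0.52529687 0.06498443 1.20607473] 394.37398948533223
{'time': 0.1, 'qpos': array([ 1.27744142,  0.33277901, -0.0647119 ,  1.46084659,  0.021587  ,
        1.3498889 , -0.08845366]), 'dq': array([ 0.0016415 , -0.00310539, -0.00059809, -0.00126958, -0.00092377,
        0.00177403,  0.00075931]), 'tau': array([ 2.61445901e-03, -6.26747847e+01,  4.98037983e-02, -3.92428493e+01,
        1.63168152e-02,  6.99670898e-03,  2.79082076e-05]), 'tool_pos': array([ 0.1670897 , -0.60193462,  0.24931916]), 'tool_rot': array([-3.14036623e+00,  3.87053894e-05,  2.70828651e-01]), 'ft_force': array([ 0.13206805,  0.42702418, -0.69478672]), 'ft_torque': array([ 0.03400426, -0.01779276,  0.03043073]), 'grasp_force': 0.0, 'finger_gap': 1.0018245778272086}
```

View pics/t0.png

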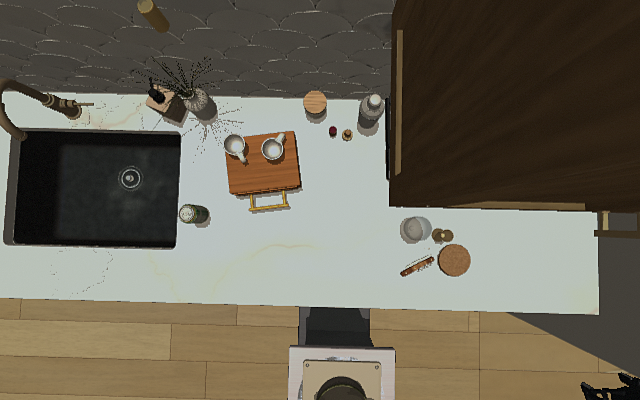

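View pics/s0.png

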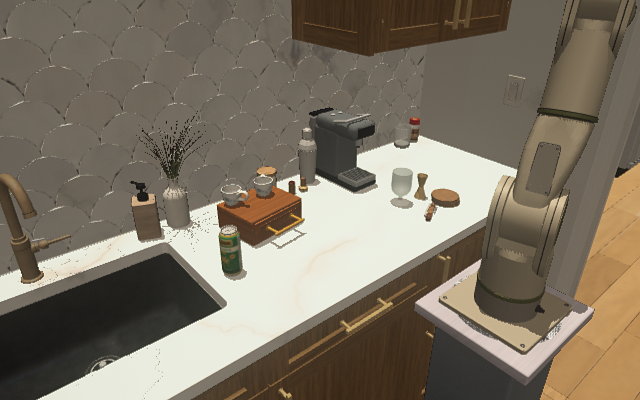

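The top view shows the unit at about (225–300, 130–195), with its brass bar from roughly (250,209) to (288,206). The can is at (193,213), the goblet at (415,229) and the jigger at (442,236). The scene view agrees.

```bash
python3 - <<'E'
from h import *
d=dict(np.load('pics/t0.npz'));im=d['img']
c=cv2.resize(im[110:230,170:310],None,fx=5,fy=5,interpolation=cv2.INTER_CUBIC)
cv2.imwrite('pics/c0.png',c[:,:,::-1])
hsv=cv2.cvtColor(im,cv2.COLOR_RGB2HSV)
m=np.zeros(im.shape[:2],np.uint8)
m[120:199,215:310]=((hsv[...,0]<16)&(hsv[...,1]>110))[120:199,215:310]
cn=max(cv2.findContours(m*255,0,2)[0],key=cv2.contourArea)
r=cv2.minAreaRect(cn);print(r);bx=cv2.boxPoints(r)
for p in bx: print(p,ray(d,*p,.084))
b=np.zeros_like(m);b[200:216,240:300]=((hsv[...,0]>16)&(hsv[...,0]<35)&(hsv[...,1]>110))[200:216,240:300]
r=cv2.minAreaRect(cv2.findNonZero(b));print(r)
for p in cv2.boxPoints(r): print(p,ray(d,*p,.046))
E
```

```text
((262.0167541503906, 163.5131072998047), (58.05988693237305, 71.44674682617188), 83.0887680053711)
[223.05974 138.99275] [0.7570047  0.36009449 0.084     ]
[293.98734 130.39546] [0.7873788  0.15643928 0.084     ]
[300.97375 188.03346] [0.62116153 0.13123474 0.084     ]
[230.04617 196.63075] [0.59118062 0.33292307 0.084     ]
((268.5, 205.0), (10.0, 39.0), 90.0)
[249. 200.] [0.58495163 0.28564593 0.046     ]
[288. 200.] [0.58801608 0.17063982 0.046     ]
[288. 210.] [0.55856145 0.16968276 0.046     ]
[249. 210.] [0.55548836 0.28449642 0.046     ]
```

View pics/c0.png

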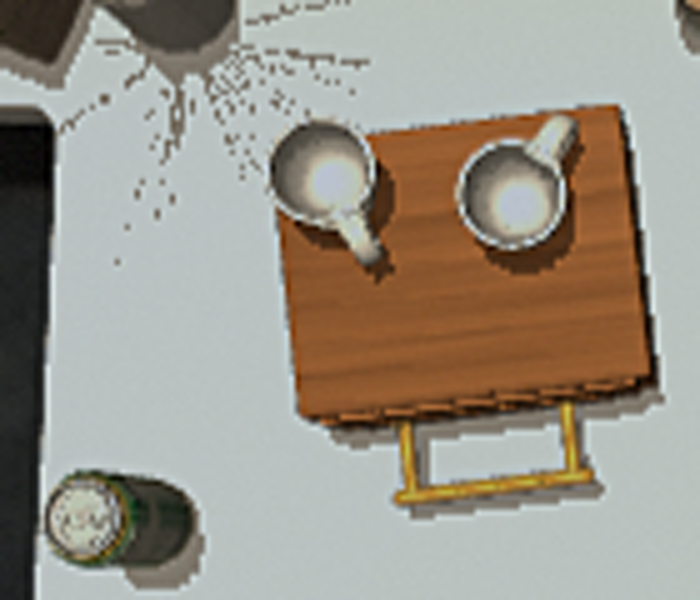

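Emit:
move_arm(series=[{"rotation": [0, 0, 0.7], "translation": [0, 0, 0], "gripper": 1}, {"rotation": [0, 0, 0.7], "translation": [0, 0, 0], "gripper": 1}, {"rotation": [0, 0, 0], "translation": [0.4, -0.5, 0], "gripper": 1}, {"rotation": [0, 0, 0], "translation": [0.6, -0.85, 0], "gripper": 1}, {"rotation": [0, 0, 0], "translation": [0.6, -0.85, 0], "gripper": 1}, {"rotation": [0, 0, 0], "translation": [0.6, -0.85, 0], "gripper": 1}, {"rotation": [0, 0, 0], "translation": [0.6, -0.85, 0], "gripper": 1}, {"rotation": [0, 0, 0], "translation": [0.6, -0.85, 0], "gripper": 1}, {"rotation": [0, 0, 0], "translation": [0.6, -0.85, 0], "gripper": 1}, {"rotation": [0, 0, 0], "translation": [0.6, -0.85, 0], "gripper": 1}, {"rotation": [0, 0, 0], "translation": [0.6, -0.85, 0], "gripper": 1}, {"rotation": [0, 0, 0], "translation": [0.6, -0.85, 0], "gripper": 1}, {"rotation": [0, 0, 0], "translation": [0.6, -0.85, 0], "gripper": 1}, {"rotation": [0, 0, 0], "translation": [0.6, -0.85, 0], "gripper": 1}, {"rotation": [0, 0, 0], "translation": [0.6, -0.85, 0], "gripper": 1}, {"rotation": [0, 0, 0], "translation": [0.6, -0.85, 0], "gripper": 1}, {"rotation": [0, 0, 0], "translation": [0.6, -0.85, 0], "gripper": 1}, {"rotation": [0, 0, 0], "translation": [0.6, -0.85, 0], "gripper": 1}, {"rotation": [0, 0, 0], "translation": [0.6, -0.85, 0], "gripper": 1}, {"rotation": [0, 0, 0], "translation": [0.6, -0.85, 0], "gripper": 1}])

```text
time: 2.1
tool_pos: [0.4984, 0.0534, 0.2499]
tool_rot: [3.141, -0.0, 0.148]
ft_force: [0.4, -1.4, 0.5]
finger_gap: -0.001
grasp_force: 0.0
```

Emit:
move_arm(series=[{"rotation": [0, 0, 0], "translation": [0.4, -0.8, 0], "gripper": 1}, {"rotation": [0, 0, 0], "translation": [0.4, -0.8, 0], "gripper": 1}, {"rotation": [0, 0, 0], "translation": [0.4, -0.8, 0], "gripper": 1}, {"rotation": [0, 0, 0], "translation": [0.4, -0.8, 0], "gripper": 1}, {"rotation": [0, 0, 0], "translation": [0.4, -0.5, 0], "gripper": 1}, {"rotation": [0, 0, 0], "translation": [0, 0, 0], "gripper": 1}, {"rotation": [0, 0, 0], "translation": [0, 0, 0], "gripper": 1}])

```text
time: 2.8
tool_pos: [0.5549, 0.2104, 0.2494]
tool_rot: [-3.141, 0.001, 0.15]
ft_force: [-0.0, -0.4, 0.2]
finger_gap: 0.006
grasp_force: 0.0
```

```bash
python3 - <<'E'
from h import *
d=snap('wrist','w1');s=ctrl.observe();print(s['tool_pos'],s['tool_rot'])
print(-np.array(d['R']).T@np.array(d['t']),d['fx'])
im=d['img'];hsv=cv2.cvtColor(im,cv2.COLOR_RGB2HSV)
print('gap pt proj',proj(d,[.59,.23,.046]),'bar',proj(d,[.565,.2265,.046]))
E
```

```text
[0.55501613 0.20948544 0.24956174] [3.14109377e+00 8.72947297e-04 1.48285453e-01]
[0.63591744 0.2228451  0.37322409] 338.3224478147124
gap pt proj (np.float64(309.0781692651307), np.float64(131.02490401793878)) bar (np.float64(309.15623166872746), np.float64(156.9569829746918))
```

View pics/w1.png

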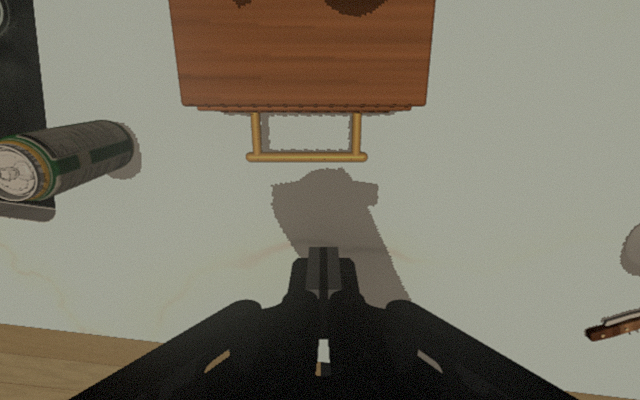

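The wrist view has the bar level, from (246,157) to (367,157), with the fascia near row 110. This matches the prediction, so I'll go down into the gap.

Emit:
move_arm(series=[{"rotation": [0, 0, 0], "translation": [0.47, -0.2, 0], "gripper": 1}, {"rotation": [0, 0, 0], "translation": [0.47, -0.2, 0], "gripper": 1}, {"rotation": [0, 0, 0], "translation": [0, 0, 0.5], "gripper": 1}, {"rotation": [0, 0, 0], "translation": [0, 0, 0.8], "gripper": 1}, {"rotation": [0, 0, 0], "translation": [0, 0, 0.8], "gripper": 1}, {"rotation": [0, 0, 0], "translation": [0, 0, 0.8], "gripper": 1}, {"rotation": [0, 0, 0], "translation": [0, 0, 0.3], "gripper": 1}, {"rotation": [0, 0, 0], "translation": [0, 0, 0.3], "gripper": 1}, {"rotation": [0, 0, 0], "translation": [0, 0, 0.3], "gripper": 1}, {"rotation": [0, 0, 0], "translation": [0, 0, 0.3], "gripper": 1}, {"rotation": [0, 0, 0], "translation": [0, 0, 0.3], "gripper": 1}, {"rotation": [0, 0, 0], "translation": [0, 0, 0.3], "gripper": 1}, {"rotation": [0, 0, 0], "translation": [0, 0, 0.2], "gripper": 1}, {"rotation": [0, 0, 0], "translation": [0, 0, 0], "gripper": 1}, {"rotation": [0, 0, 0], "translation": [0, 0, 0], "gripper": 1}])

```text
time: 4.35
tool_pos: [0.5901, 0.2317, 0.0541]
tool_rot: [-3.141, -0.0, 0.149]
ft_force: [0.1, 0.2, -0.5]
finger_gap: -0.001
grasp_force: 0.0
```

Emit:
move_arm(series=[{"rotation": [0, 0, 0], "translation": [-0.1, 0, 0], "gripper": 1}, {"rotation": [0, 0, 0], "translation": [-0.1, 0, 0], "gripper": 1}, {"rotation": [0, 0, 0], "translation": [-0.1, 0, 0], "gripper": 1}, {"rotation": [0, 0, 0], "translation": [-0.2, 0, 0], "gripper": 1}, {"rotation": [0, 0, 0], "translation": [-0.2, 0, 0], "gripper": 1}, {"rotation": [0, 0, 0], "translation": [-0.2, 0, 0], "gripper": 1}, {"rotation": [0, 0, 0], "translation": [-0.2, 0, 0], "gripper": 1}, {"rotation": [0, 0, 0], "translation": [-0.2, 0, 0], "gripper": 1}, {"rotation": [0, 0, 0], "translation": [-0.2, 0, 0], "gripper": 1}, {"rotation": [0, 0, 0], "translation": [-0.2, 0, 0], "gripper": 1}, {"rotation": [0, 0, 0], "translation": [-0.2, 0, 0], "gripper": 1}, {"rotation": [0, 0, 0], "translation": [-0.2, 0, 0], "gripper": 1}, {"rotation": [0, 0, 0], "translation": [-0.2, 0, 0], "gripper": 1}, {"rotation": [0, 0, 0], "translation": [-0.2, 0, 0], "gripper": 1}, {"rotation": [0, 0, 0], "translation": [-0.2, 0, 0], "gripper": 1}, {"rotation": [0, 0, 0], "translation": [-0.1, 0, 0], "gripper": 1}, {"rotation": [0, 0, 0], "translation": [-0.1, 0, 0], "gripper": 1}, {"rotation": [0, 0, 0], "translation": [-0.1, 0, 0], "gripper": 1}, {"rotation": [0, 0, 0], "translation": [0, 0, 0], "gripper": 1}])

```text
time: 6.25
tool_pos: [0.4706, 0.2136, 0.0538]
tool_rot: [3.141, 0.001, 0.149]
ft_force: [0.7, -0.3, -0.1]
finger_gap: 0.002
grasp_force: 0.0
```

Emit:
move_arm(series=[{"rotation": [0, 0, 0], "translation": [-0.1, 0, 0], "gripper": 1}, {"rotation": [0, 0, 0], "translation": [-0.1, 0, 0], "gripper": 1}, {"rotation": [0, 0, 0], "translation": [0, 0, 0], "gripper": 1}])

```text
time: 6.55
tool_pos: [0.467, 0.2128, 0.0548]
tool_rot: [-3.14, -0.008, 0.147]
ft_force: [18.7, 4.2, -12.3]
finger_gap: 0.001
grasp_force: 9.1
```

It's against the stop. Next I'll back off the bar and lift.

Emit:
move_arm(series=[{"rotation": [0, 0, 0], "translation": [0.15, 0, 0], "gripper": 1}, {"rotation": [0, 0, 0], "translation": [0.15, 0, 0], "gripper": 1}, {"rotation": [0, 0, 0], "translation": [0, 0, 0], "gripper": 1}, {"rotation": [0, 0, 0], "translation": [0, 0, -0.3], "gripper": 1}, {"rotation": [0, 0, 0], "translation": [0, 0, -0.8], "gripper": 1}, {"rotation": [0, 0, 0], "translation": [0, 0, -0.9], "gripper": 1}, {"rotation": [0, 0, 0], "translation": [0, 0, -0.9], "gripper": 1}, {"rotation": [0, 0, 0], "translation": [0, 0, -0.9], "gripper": 1}, {"rotation": [0, 0, 0], "translation": [0, 0, -0.9], "gripper": 1}, {"rotation": [0, 0, 0], "translation": [-0.5, 0, 0], "gripper": 1}, {"rotation": [0, 0, 0], "translation": [-0.5, 0, 0], "gripper": 1}, {"rotation": [0, 0, 0], "translation": [0, 0, 0], "gripper": 1}, {"rotation": [0, 0, 0], "translation": [0, 0, 0], "gripper": 1}])

```text
time: 7.85
tool_pos: [0.4356, 0.2084, 0.2426]
tool_rot: [3.14, -0.001, 0.149]
ft_force: [1.0, 0.1, -0.3]
finger_gap: 0.002
grasp_force: 0.0
```

```bash
python3 - <<'E'
from h import *
d=snap('wrist','w2');s=ctrl.observe();print(s['tool_pos'],s['tool_rot'])
im=d['img'];hsv=cv2.cvtColor(im,cv2.COLOR_RGB2HSV)
m=(((hsv[...,0]<5)|(hsv[...,0]>170))&(hsv[...,1]>150)&(hsv[...,2]>60)).astype(np.uint8)
n,l,st,c=cv2.connectedComponentsWithStats(m)
for i in range(1,n):
    if st[i,4]>40: print(st[i],c[i],ray(d,*c[i],.054))
E
```

```text
[0.4359468  0.20840281 0.24238501] [ 3.14108602e+00 -6.07736329e-04  1.48553477e-01]
[ 273    0   45   29 1036] [295.24324324  11.68339768] [0.56811925 0.25192989 0.054     ]
```

View pics/w2.png

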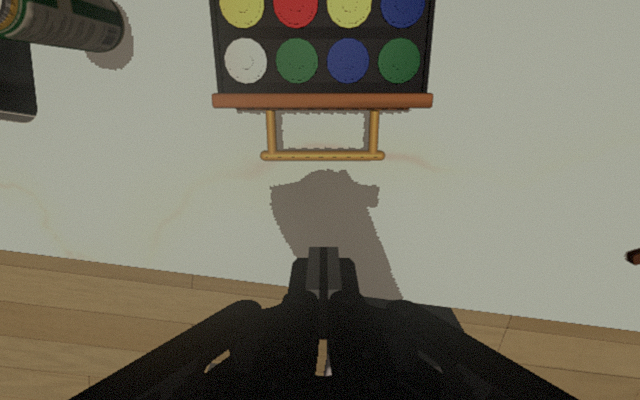

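The wrist view shows the drawer out. The red lid is in the rear row, second from the left, at about (295,8), and is cut off at the top edge. I'll rise, move nearer and measure it again.

Emit:
move_arm(series=[{"rotation": [0, 0, 0], "translation": [0, 0, -0.6], "gripper": 1}, {"rotation": [0, 0, 0], "translation": [0, 0, -0.6], "gripper": 1}, {"rotation": [0, 0, 0], "translation": [0.4, -0.3, 0], "gripper": 1}, {"rotation": [0, 0, 0], "translation": [0.6, -0.3, 0], "gripper": 1}, {"rotation": [0, 0, 0], "translation": [0.5, 0, 0], "gripper": 1}, {"rotation": [0, 0, 0], "translation": [0.5, 0, 0], "gripper": 1}, {"rotation": [0, 0, 0], "translation": [0, 0, 0], "gripper": 1}, {"rotation": [0, 0, 0], "translation": [0, 0, 0], "gripper": 1}, {"rotation": [0, 0, 0], "translation": [0, 0, 0], "gripper": 1}])

```text
time: 8.8
tool_pos: [0.5108, 0.2443, 0.29]
tool_rot: [-3.142, 0.0, 0.149]
ft_force: [0.8, 0.6, 0.7]
finger_gap: 0.001
grasp_force: 0.0
```

```bash
cat > red.py <<'E'
from h import *
def run(cam):
    d=ctrl.capture(cam);s=ctrl.observe();im=d['img'];hsv=cv2.cvtColor(im,cv2.COLOR_RGB2HSV)
    m=(((hsv[...,0]<5)|(hsv[...,0]>170))&(hsv[...,1]>150)&(hsv[...,2]>60)).astype(np.uint8)
    n,l,st,c=cv2.connectedComponentsWithStats(m);i=1+np.argmax(st[1:,4])
    u,v=st[i,0]+st[i,2]/2-.5,st[i,1]+st[i,3]/2-.5
    P=ray(d,u,v,.054);e=P-s['tool_pos'];y=s['tool_rot'][2]
    print(cam,st[i],u,v,P,'tcp',s['tool_pos'],s['tool_rot'],'tool dx,dy units',np.array([e[0]*np.cos(y)+e[1]*np.sin(y),e[0]*np.sin(y)-e[1]*np.cos(y)])/.04)
run('wrist');run('top')
E
python3 red.py
```

```text
wrist [ 307   82   36   38 1068] 324.5 100.5 [0.57457043 0.25319476 0.054     ] tcp [0.51079338 0.24416921 0.29012402] [ 3.14131707e+00 -6.32833296e-05  1.49064973e-01] tool dx,dy units [1.61025504 0.01365741]
top [254 197  13  13 129] 260.0 203.0 [0.57661134 0.2515728  0.054     ] tcp [0.51084237 0.2440656  0.29023018] [ 3.14110392e+00 -3.60880143e-04  1.48939290e-01] tool dx,dy units [1.6538708  0.05838285]
```

Emit:
move_arm(series=[{"rotation": [0, 0, 0], "translation": [0.5, 0.03, 0], "gripper": 1}, {"rotation": [0, 0, 0], "translation": [0.6, 0, 0], "gripper": 1}, {"rotation": [0, 0, 0], "translation": [0.52, 0, 0], "gripper": 1}, {"rotation": [0, 0, 0], "translation": [0, 0, 0], "gripper": 1}, {"rotation": [0, 0, 0], "translation": [0, 0, 0], "gripper": 1}, {"rotation": [0, 0, 0], "translation": [0, 0, 0.3], "gripper": 1}, {"rotation": [0, 0, 0], "translation": [0, 0, 0.6], "gripper": 1}, {"rotation": [0, 0, 0], "translation": [0, 0, 0.6], "gripper": 1}, {"rotation": [0, 0, 0], "translation": [0, 0, 0.5], "gripper": 1}, {"rotation": [0, 0, 0], "translation": [0, 0, 0], "gripper": 1}, {"rotation": [0, 0, 0], "translation": [0, 0, 0], "gripper": 1}])

```text
time: 10.0
tool_pos: [0.5751, 0.2523, 0.2103]
tool_rot: [3.141, 0.0, 0.149]
ft_force: [0.1, 0.5, 0.8]
finger_gap: -0.0
grasp_force: 0.0
```

```bash
python3 red.py; python3 - <<'E'
from h import *
snap('wrist','w3')
E
```

```text
wrist [ 302  162   43   42 1373] 323.0 182.5 [0.57521839 0.25311009 0.054     ] tcp [0.57550332 0.25267611 0.21108912] [-3.14148292e+00 -1.23753564e-03  1.48831432e-01] tool dx,dy units [-0.00543565 -0.0117857 ]
top [330 127   6   6  31] 332.5 129.5 [0.80001225 0.04495828 0.054     ] tcp [0.57572758 0.25279776 0.21135106] [-3.14126003e+00 -1.76077547e-03  1.48769889e-01] tool dx,dy units [4.77502328 5.96968952]
```

View pics/w3.png

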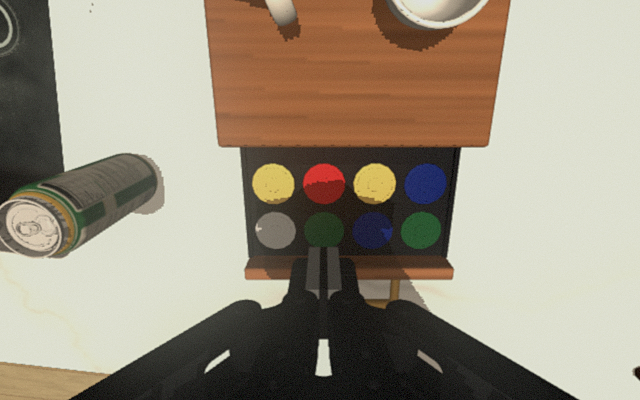

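The red lid is at (323,182.5), and the fingertips are within about 0.5 mm of being straight above its centre. Now I'll descend vertically and hold.

Emit:
move_arm(series=[{"rotation": [0, 0, 0], "translation": [0, 0, 0.5], "gripper": 1}, {"rotation": [0, 0, 0], "translation": [0, 0, 0.6], "gripper": 1}, {"rotation": [0, 0, 0], "translation": [0, 0, 0.6], "gripper": 1}, {"rotation": [0, 0, 0], "translation": [0, 0, 0.5], "gripper": 1}, {"rotation": [0, 0, 0], "translation": [0, 0, 0.4], "gripper": 1}, {"rotation": [0, 0, 0], "translation": [0, 0, 0.2], "gripper": 1}, {"rotation": [0, 0, 0], "translation": [0, 0, 0], "gripper": 1}, {"rotation": [0, 0, 0], "translation": [0, 0, 0], "gripper": 1}, {"rotation": [0, 0, 0], "translation": [0, 0, 0], "gripper": 1}, {"rotation": [0, 0, 0], "translation": [0, 0, 0], "gripper": 1}, {"rotation": [0, 0, 0], "translation": [0, 0, 0], "gripper": 1}])

```text
time: 11.25
tool_pos: [0.5758, 0.2525, 0.0985]
tool_rot: [-3.142, -0.001, 0.149]
ft_force: [0.5, -1.6, -0.2]
finger_gap: -0.001
grasp_force: 0.0
```

Emit:
move_arm(series=[{"rotation": [0, 0, 0], "translation": [0, 0, 0], "gripper": 1}, {"rotation": [0, 0, 0], "translation": [0, 0, 0], "gripper": 1}, {"rotation": [0, 0, 0], "translation": [0, 0, 0], "gripper": 1}, {"rotation": [0, 0, 0], "translation": [0, 0, 0], "gripper": 1}, {"rotation": [0, 0, 0], "translation": [0, 0, 0], "gripper": 1}, {"rotation": [0, 0, 0], "translation": [0, 0, 0], "gripper": 1}, {"rotation": [0, 0, 0], "translation": [0, 0, 0], "gripper": 1}, {"rotation": [0, 0, 0], "translation": [0, 0, 0], "gripper": 1}, {"rotation": [0, 0, 0], "translation": [0, 0, 0], "gripper": 1}, {"rotation": [0, 0, 0], "translation": [0, 0, 0], "gripper": 1}, {"rotation": [0, 0, 0], "translation": [0, 0, 0], "gripper": 1}, {"rotation": [0, 0, 0], "translation": [0, 0, 0], "gripper": 1}, {"rotation": [0, 0, 0], "translation": [0, 0, 0], "gripper": 1}, {"rotation": [0, 0, 0], "translation": [0, 0, 0], "gripper": 1}, {"rotation": [0, 0, 0], "translation": [0, 0, 0], "gripper": 1}, {"rotation": [0, 0, 0], "translation": [0, 0, 0], "gripper": 1}, {"rotation": [0, 0, 0], "translation": [0, 0, 0], "gripper": 1}, {"rotation": [0, 0, 0], "translation": [0, 0, 0], "gripper": 1}, {"rotation": [0, 0, 0], "translation": [0, 0, 0], "gripper": 1}, {"rotation": [0, 0, 0], "translation": [0, 0, 0], "gripper": 1}])

```text
time: 13.25
tool_pos: [0.5755, 0.2524, 0.098]
tool_rot: [3.142, 0.0, 0.149]
ft_force: [1.1, 0.7, 0.2]
finger_gap: -0.002
grasp_force: 0.0
```

Emit:
move_arm(series=[{"rotation": [0, 0, 0], "translation": [0, 0, 0], "gripper": 1}, {"rotation": [0, 0, 0], "translation": [0, 0, 0], "gripper": 1}, {"rotation": [0, 0, 0], "translation": [0, 0, 0], "gripper": 1}, {"rotation": [0, 0, 0], "translation": [0, 0, 0], "gripper": 1}, {"rotation": [0, 0, 0], "translation": [0, 0, 0], "gripper": 1}, {"rotation": [0, 0, 0], "translation": [0, 0, 0], "gripper": 1}, {"rotation": [0, 0, 0], "translation": [0, 0, 0], "gripper": 1}, {"rotation": [0, 0, 0], "translation": [0, 0, 0], "gripper": 1}])

```text
time: 14.05
tool_pos: [0.5755, 0.2524, 0.098]
tool_rot: [3.141, 0.0, 0.149]
ft_force: [-0.9, 0.3, 1.0]
finger_gap: -0.004
grasp_force: 0.0
```

Emit:
move_arm(series=[{"rotation": [0, 0, 0], "translation": [0, 0, -0.5], "gripper": 1}, {"rotation": [0, 0, 0], "translation": [0, 0, -0.8], "gripper": 1}, {"rotation": [0, 0, 0], "translation": [0, 0, -0.9], "gripper": 1}, {"rotation": [0, 0, 0], "translation": [0, 0, -0.9], "gripper": 1}, {"rotation": [0, 0, 0], "translation": [0, 0, -0.9], "gripper": 1}, {"rotation": [0, 0, 0], "translation": [0, 0, -0.8], "gripper": 1}, {"rotation": [0, 0, 0], "translation": [-0.5, 0.08, 0], "gripper": 1}, {"rotation": [0, 0, 0], "translation": [-0.8, 0.1, 0], "gripper": 1}, {"rotation": [0, 0, 0], "translation": [-0.8, 0.1, 0], "gripper": 1}, {"rotation": [0, 0, 0], "translation": [-0.8, 0.1, 0], "gripper": 1}, {"rotation": [0, 0, 0], "translation": [-0.8, 0.1, 0], "gripper": 1}, {"rotation": [0, 0, 0], "translation": [-0.4, 0.1, 0], "gripper": 1}, {"rotation": [0, 0, 0], "translation": [0, 0, 0], "gripper": 1}, {"rotation": [0, 0, 0], "translation": [0, 0, 0], "gripper": 1}])

```text
time: 15.45
tool_pos: [0.4173, 0.205, 0.2903]
tool_rot: [3.141, -0.001, 0.148]
ft_force: [1.2, 0.4, 0.5]
finger_gap: 0.002
grasp_force: 0.0
```

```bash
python3 - <<'E'
from h import *
d=snap('wrist','w4');s=ctrl.observe();print(s['tool_pos'])
im=d['img'];hsv=cv2.cvtColor(im,cv2.COLOR_RGB2HSV)
b=((hsv[...,0]>14)&(hsv[...,0]<30)&(hsv[...,1]>120)&(hsv[...,2]>70)).astype(np.uint8);b[:60]=0;b[240:]=0
n,l,st,c=cv2.connectedComponentsWithStats(b);i=1+np.argmax(st[1:,4]);print(st[i])
u=st[i,0]+st[i,2]/2;v=st[i,1]+st[i,3]-4;print(ray(d,u,v,.046))
E
```

```text
[0.41747174 0.20523738 0.29020399]
[ 267   87  110   47 1433]
[0.45050062 0.21168403 0.046     ]
```

Emit:
move_arm(series=[{"rotation": [0, 0, 0], "translation": [0, 0, 0.5], "gripper": 1}, {"rotation": [0, 0, 0], "translation": [0, 0, 0.9], "gripper": 1}, {"rotation": [0, 0, 0], "translation": [0, 0, 0.9], "gripper": 1}, {"rotation": [0, 0, 0], "translation": [0, 0, 0.9], "gripper": 1}, {"rotation": [0, 0, 0], "translation": [0, 0, 0.9], "gripper": 1}, {"rotation": [0, 0, 0], "translation": [0, 0, 0.6], "gripper": 1}, {"rotation": [0, 0, 0], "translation": [0, 0, 0.4], "gripper": 1}, {"rotation": [0, 0, 0], "translation": [0, 0, 0.4], "gripper": 1}, {"rotation": [0, 0, 0], "translation": [0, 0, 0.4], "gripper": 1}, {"rotation": [0, 0, 0], "translation": [0, 0, 0], "gripper": 1}, {"rotation": [0, 0, 0], "translation": [0, 0, 0], "gripper": 1}, {"rotation": [0, 0, 0], "translation": [0.1, 0, 0], "gripper": 1}, {"rotation": [0, 0, 0], "translation": [0.1, 0, 0], "gripper": 1}, {"rotation": [0, 0, 0], "translation": [0.1, 0, 0], "gripper": 1}, {"rotation": [0, 0, 0], "translation": [0.1, 0, 0], "gripper": 1}, {"rotation": [0, 0, 0], "translation": [0.1, 0, 0], "gripper": 1}])

```text
time: 17.1
tool_pos: [0.437, 0.2081, 0.0541]
tool_rot: [3.141, -0.0, 0.148]
ft_force: [-1.3, 0.2, 1.0]
finger_gap: 0.001
grasp_force: 0.9
```

Emit:
move_arm(series=[{"rotation": [0, 0, 0], "translation": [0.15, 0, 0], "gripper": 1}, {"rotation": [0, 0, 0], "translation": [0.15, 0, 0], "gripper": 1}, {"rotation": [0, 0, 0], "translation": [0.2, 0, 0], "gripper": 1}, {"rotation": [0, 0, 0], "translation": [0.2, 0, 0], "gripper": 1}, {"rotation": [0, 0, 0], "translation": [0.2, 0, 0], "gripper": 1}, {"rotation": [0, 0, 0], "translation": [0.2, 0, 0], "gripper": 1}, {"rotation": [0, 0, 0], "translation": [0.2, 0, 0], "gripper": 1}, {"rotation": [0, 0, 0], "translation": [0.2, 0, 0], "gripper": 1}, {"rotation": [0, 0, 0], "translation": [0.2, 0, 0], "gripper": 1}, {"rotation": [0, 0, 0], "translation": [0.2, 0, 0], "gripper": 1}, {"rotation": [0, 0, 0], "translation": [0.2, 0, 0], "gripper": 1}, {"rotation": [0, 0, 0], "translation": [0.2, 0, 0], "gripper": 1}, {"rotation": [0, 0, 0], "translation": [0.15, 0, 0], "gripper": 1}, {"rotation": [0, 0, 0], "translation": [0.1, 0, 0], "gripper": 1}, {"rotation": [0, 0, 0], "translation": [0.1, 0, 0], "gripper": 1}, {"rotation": [0, 0, 0], "translation": [0.1, 0, 0], "gripper": 1}, {"rotation": [0, 0, 0], "translation": [0, 0, 0], "gripper": 1}])

```text
time: 18.8
tool_pos: [0.546, 0.2244, 0.054]
tool_rot: [-3.142, -0.001, 0.148]
ft_force: [-0.5, 0.6, -0.0]
finger_gap: -0.003
grasp_force: 0.0
```

Emit:
move_arm(series=[{"rotation": [0, 0, 0], "translation": [0.07, 0, 0], "gripper": 1}, {"rotation": [0, 0, 0], "translation": [0.07, 0, 0], "gripper": 1}, {"rotation": [0, 0, 0], "translation": [0.07, 0, 0], "gripper": 1}, {"rotation": [0, 0, 0], "translation": [0, 0, 0], "gripper": 1}])

```text
time: 19.2
tool_pos: [0.5502, 0.2254, 0.0534]
tool_rot: [3.139, 0.008, 0.15]
ft_force: [-18.7, -5.5, 13.1]
finger_gap: 0.005
grasp_force: 9.7
```

Shut against its stop. Retreat and check.

Emit:
move_arm(series=[{"rotation": [0, 0, 0], "translation": [-0.15, 0, 0], "gripper": 1}, {"rotation": [0, 0, 0], "translation": [-0.4, 0, 0], "gripper": 1}, {"rotation": [0, 0, 0], "translation": [-0.6, 0, 0], "gripper": 1}, {"rotation": [0, 0, 0], "translation": [0, 0, -0.6], "gripper": 1}, {"rotation": [0, 0, 0], "translation": [0, 0, -0.9], "gripper": 1}, {"rotation": [0, 0, 0], "translation": [0, 0, -0.9], "gripper": 1}, {"rotation": [0, 0, 0], "translation": [0, 0, -0.9], "gripper": 1}, {"rotation": [0, 0, 0], "translation": [0, 0, -0.9], "gripper": 1}, {"rotation": [0, 0, 0], "translation": [0, 0, -0.9], "gripper": 1}, {"rotation": [0, 0, 0], "translation": [-0.5, 0, 0], "gripper": 1}, {"rotation": [0, 0, 0], "translation": [0, 0, 0], "gripper": 1}, {"rotation": [0, 0, 0], "translation": [0, 0, 0], "gripper": 1}, {"rotation": [0, 0, 0], "translation": [0, 0, 0], "gripper": 1}])

```text
time: 20.5
tool_pos: [0.4888, 0.2155, 0.2575]
tool_rot: [3.141, 0.0, 0.148]
ft_force: [0.1, 0.9, 0.1]
finger_gap: 0.002
grasp_force: 0.0
```

```bash
python3 - <<'E'
from h import *
d=snap('wrist','w5')
E
```

```text
(no output)
```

View pics/w5.png

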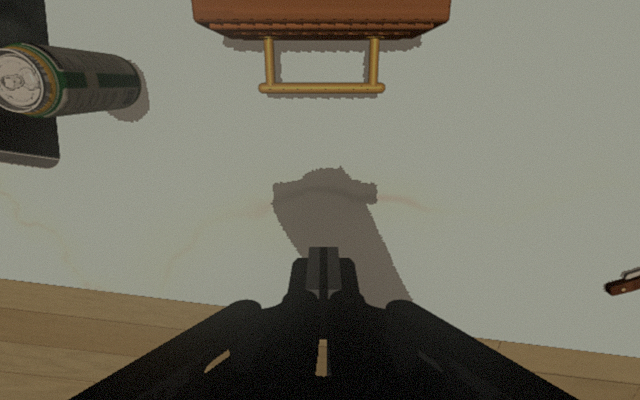

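The drawer looks shut, with the bar at (322,88), and the can is still standing. A quick check of the bar position, then hand in if it matches.

```bash
python3 - <<'E'
from h import *
p=ray(dict(np.load('pics/w5.npz')),322,88,.046);q=ray(dict(np.load('pics/w1.npz')),307,157,.046);print(p,q)
if np.linalg.norm(p-q)<.004: print(ctrl.finish_job())
E
```

```text
[0.5647529  0.22858037 0.046     ] [0.5646418  0.22858885 0.046     ]
the job is handed in; nothing more can be done
None
```

The job is handed in at about 20.5 s on the clock: I drew the drawer out to its stop, held the fingertips about 2.5 cm above the middle of the red lid for over two seconds, and pushed the drawer shut (bar back within about 0.1 mm of its start), though I did not re-check the cups, goblet or jigger in a final picture.

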